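Open the sample hatch and hold its index plunger clear

ROBOT

A 6-joint arm with a two-finger parallel gripper is mounted at the origin on a cart in front of the work surface, level with it; the furniture and walls round the work are solid. World frame = base frame: x ahead of the robot, y to its left, z up, the work surface at z = 0. Lengths are in m, angles in rad, forces in N, time in s.
With the tool pointing down it reaches from about 0.35 to 0.85 m from the base axis. Payload 8.1 kg.
Tool frame: the origin (TCP) lies at the very end of the fingers, on their centre line; the grasp point (between the pads) lies 19 mm behind it; z points along the fingers, y is the line along which they close (so a half turn about z gives the same grasp; the last joint's range is limited). The gripper opens to 93 mm and grips with 3 to 60 N. Pads are 15 mm wide; open, the fingers measure 128 mm over their backs; the gripper's body (75 mm by 188 mm) begins 65 mm behind the grasp point.
Start: joints at [-1.216, 0.13, 1.488, -0, 1.523, -0.085], TCP at [0.255, -0.543, 0.188] pointing down, gripper open.
Joint ranges: [-2.96, 2.96], [-0.89, 2.26], [0.02, 2.5], [-1.34, 4.48], [0, 2.73], [-2.66, 2.66]. Speed limits (rad/s): [2.39, 2.39, 2.79, 3.14, 3.14, 3.14].

INTERFACE

Orientations are given as a rotation vector (axis times angle).
In Python, from plant import monitor, eyes, ticket gives the robot as it stands.
- The arm moves only by the tool arm_command, never from a script. Its argument "deltas" is a list that holds one entry, the list of rows, each a list of 6 numbers: the shift along the world's x, y, z in cm, then the turn, a rotation vector about the world's x, y, z in degrees. In form: [[[tx, ty, tz, rx, ry, rz], ...]]. A call has 1 to 12 rows; each row shifts and turns the commanded pose from where the row before left it; what a row does not reach is not made up. A row lasts 1/12 s, in which the tool goes at most 41.7 mm and 7.16 degrees, less where a joint would pass 70% of its speed; a pose out of reach is approached as far as the arm can. A call is refused whole if a number of a shift passes 4.17 or a number of a turn 7.16, either way. A call with a gripper value outside its range is refused whole. "gripper" is the opening, from -1 (shut) to 1 (fully open), set as the call begins (left out, the last holds). The fingers move at their own pace and stop on an object; "squeeze" is the grip in N (left out, the last holds). Time passes only in rows, so rows that do not move let the fingers close. It gives the time, the measured TCP pose, the force, the opening and the grip force at its end, in the units of the state.
- monitor.read_state(): the state, without advancing time (a new reading comes with each control period).
- eyes.read_camera(name): name is "side" or "top" or "wrist"; returns the picture (400x640x3 uint8, blue, green, red); there is no depth.
- eyes.camera_model(name): a dict with "fx", "fy", "cx", "cy" (pixels), "k1" (the pictures are not rectified: a ray, as slopes to the right and down, at radius r is drawn at 1 + k1 r^2 times it, then the intrinsics apply), "rvec" (rotation vector, rad) and "tvec" (3), from world to camera coordinates, as OpenCV has them. Camera axes: x right, y down, z forward; pixel columns grow to the right and rows downward; lengths in m; the calibration is good to about 2 mm. A picture is of the moment at which its call begins: read the wrist's pose just before it. camera_model takes no time and is no camera call; for the wrist camera it gives the pose at the moment of the call.
- ticket.close_job(): hands the job in; it is judged then, once.
The state is a dict: "t": time; "q": joint angles; "dq": joint speeds; "joint_torque": joint torques, N m; "tool_pos": TCP position; "orientation": TCP orientation; "force": force on the tool from outside, world axes, zero at the start; "wrist_torque": the same for the moment, N m; "opening": finger opening in m; "gripper_force": force on a finger pad.
Only numpy, scipy, OpenCV 4.12 (cv2) and the standard library are available. Lean on these libraries where they do the work, as an engineer would, in place of code of your own. Each camera call takes 0.05 s, during which the arm holds its last target. There are 200 camera calls.

TASK

Let the vial tray out of the sample hatch for me: raise the clear front sash by its bar handle right up to its upper stop and let go of it there (it stays up), and only then pull the black knob of the sprung index plunger beside the box fully up out of its hole, so that the tray rolls out under the sash to its front stop. Finish while still gripping the knob with the plunger held fully up, because I am going to slide the tray by hand and the pin must not drop into a hole. Leave the other things on the bench where they are.

Things in the scene. Friction and masses are not known exactly. Their poses are not given: they have to be found in the camera images.
- hatch: sample hatch, fixed, placed anew each run: base plate 260 (x) x 300 (y) x 10 mm with a clear box. Origin: on the worktop under the plate's middle (5 mm to its left); +x to the hatch's back, -x to the sash in front, +y left. Box: x -120..130, y -45..135, roof 143 mm high; grey collar on it at (68, 45), radius 42, top 173. Two sash guides at x -110, y -50 and 140, 277 mm high, 162 mm apart
- sash (a joint): height of the sash above shut, m: 0 shut, 0.110 at the upper stop; moves straight up. Counterbalanced: it stays where it is left; about 4 N moves it either way, plus drag of 15 N per m/s. Starts shut or up to 25 mm open. Lowered, it blocks the tray
- sash_handle (a point): middle of the sash's black bar handle: round, diameter 12 mm, 120 mm long, along the hatch's y, 28 mm clear above the sash's top rail, on two 9 mm posts 48 mm either side of the middle; free in front, behind and above. At hatch x -110, y 45 mm, height 170 mm with the sash shut; rises with it
- index_pin (a joint): lift of the index plunger, m: 0 seated in its hole, 0.013 fully up at its stop; moves straight up. Its spring pulls it down with 8 N seated, 13 N fully up; it does not stay up by itself. The pin's tip is out of the hole from about 0.009
- index_knob (a point): middle of the plunger's black round knob: diameter 24 mm, 25 mm tall, axis vertical; at hatch x 0, y -110 mm, height 112 mm when seated. Under it a steel sleeve of diameter 15 mm (top at 97 mm) on a dark bracket, top at 81 mm, 44 mm long in x. The box's right side is 65 mm to its left (+y); free in front, behind and above
- tray (a joint): travel of the blue vial tray down its sloping runners to the front (hatch -x), m: 0 locked in the box, 0.100 at its front stop. Rolls out by its own weight in about 1 s once the pin is clear and the sash up. Its steel index bar has two seat holes: one under the pin with the tray in, one with it at the front stop
- pp_beaker_1l: bystander: translucent open one-litre beaker, 121x125x142 mm; origin at the centre of its underside
- steel_cup: bystander: plain steel cup, 84x84x92 mm; origin at the centre of its underside
- timer: bystander: white kitchen-style timer lying flat, 58x94x23 mm; origin at the centre of its underside
- tip_box: bystander: blue pipette-tip box, 84x122x54 mm; origin at the centre of its underside
- wash_bottle: bystander: squeeze wash bottle with red swan neck, 68x119x208 mm; origin at the centre of its underside
- glass_beaker: bystander: small glass beaker, 56x58x70 mm; origin at the centre of its underside
- marker: bystander: black and white marker pen lying flat, 14x131x15 mm; origin at the centre of its underside
- ph_box: bystander: small white and red paper-strip box, 46x62x22 mm; origin at the centre of its underside

How it is judged:
On the way, in this order (a step that is already met when the one before it is completed fails the run):
1. the sash stands at its upper stop, let go of (value of joint sash above 0.102 m and contact force between the fingers and sash below 0.5 N), for 0.3 s.
2. the plunger is gripped and fully up, with the sash still up (value of joint index_pin above 0.0105 m and contact force between the fingers and index_pin above 5 N and value of joint sash above 0.102 m), for 0.3 s.
At the end, for the whole second after the job is handed in: the fingers hold the plunger's knob (more than 5 N of contact) lifted more than 10.5 mm of its 13 mm; the sash stands by itself more than 102 mm up (upper stop 110 mm); the tray has rolled out more than 94 mm (front stop 100 mm), untouched (all of step 2 and contact force between the arm and sash below 0.5 N and value of joint tray above 0.094 m and contact force between the fingers and tray below 0.5 N); the arm keeps its last pose, push and grip.
It fails at once if the plunger is pulled out of its seat while the sash is not up (value of joint index_pin above 0.007 m and value of joint sash below 0.095 m).
It fails at once if a bystander is displaced by more than 30 mm (distance of any of pp_beaker_1l, steel_cup, timer, tip_box, wash_bottle, glass_beaker, marker, ph_box from where it was at the start of the episode above 0.03 m).
It also fails if it takes over 50 s, if anything falls off the work surface, if the arm or the gripper's body presses on something with over 40 N, if the wrist force passes 120 N, or if a joint passes its speed limit or range.

## Working session

There is one attempt and no reset: what is moved stays moved. The work goes in short steps, Python scripts to look and compute and a tool call to move; the robot and the scene stay as the last step left them, time stands still between calls to the robot, and variables do not carry over. Pictures are saved under pics/ and viewed, at most 10 in all, crops included, and the job is handed in when it is done.

Besides the shell and the picture viewer there is one more tool, called as name([rows], argument=value, ...), one row to a line, values as JSON. arm_command: Moves the arm, as the interface text tells. Its arguments: {"type":"object","properties":{"deltas":{"type":"array"},"gripper":{"type":"number"},"squeeze":{"type":"number"}},"required":["deltas"]}

```bash
mkdir -p pics; cat > h.py <<'E'
import numpy as np, cv2
from plant import monitor, eyes, ticket
def ray(m,px):
    # returns cam centre and unit dir in world
    d=((px[0]-m['cx'])/m['fx'],(px[1]-m['cy'])/m['fy'])
    u=cv2.undistortPoints(np.array([[px]],float),np.array([[m['fx'],0,m['cx']],[0,m['fy'],m['cy']],[0,0,1]],float),np.array([m['k1'],0,0,0.]))[0,0]
    R=cv2.Rodrigues(np.array(m['rvec'],float))[0]; t=np.array(m['tvec'],float)
    v=R.T@np.array([u[0],u[1],1]); return -R.T@t, v/np.linalg.norm(v)
def tri(obs):
    A=np.zeros((3,3));b=np.zeros(3)
    for m,p in obs:
        c,v=ray(m,p);P=np.eye(3)-np.outer(v,v);A+=P;b+=P@c
    x=np.linalg.solve(A,b)
    return x,[np.linalg.norm((np.eye(3)-np.outer(ray(m,p)[1],ray(m,p)[1]))@(x-ray(m,p)[0])) for m,p in obs]
def proj(m,X):
    return cv2.projectPoints(np.array(X,float).reshape(-1,1,3),np.array(m['rvec'],float),np.array(m['tvec'],float),np.array([[m['fx'],0,m['cx']],[0,m['fy'],m['cy']],[0,0,1]],float),np.array([m['k1'],0,0,0.]))[0][:,0]
E
python3 - <<'E'
from h import *
for n in('side','top','wrist'):
    im=eyes.read_camera(n); cv2.imwrite(f'pics/{n}0.png',im); m=eyes.camera_model(n); print(n,m)
    if n=='wrist': print(ray(m,(320,200)))
a=[cv2.imread(f'pics/{n}0.png') for n in('side','top')]
print(monitor.read_state())
E
```

```text
side {'fx': 377.65772490183036, 'fy': 377.65772490183036, 'cx': 323.2272201414188, 'cy': 193.35495601191258, 'k1': 0.024342667026456325, 'rvec': array([ 1.96873852, -0.08623447,  0.06702524]), 'tvec': array([-0.50901238,  0.13199069,  1.52096258])}
top {'fx': 496.84080548589526, 'fy': 496.84080548589526, 'cx': 338.5049019813128, 'cy': 195.78516190914146, 'k1': -0.13503803912910411, 'rvec': array([ 2.08688588, -2.11307575,  0.14684713]), 'tvec': array([-0.04909061,  0.54392566,  1.5965065 ])}
wrist {'fx': 279.86105307277285, 'fy': 279.86105307277285, 'cx': 316.157520595882, 'cy': 200.2354040477687, 'k1': -0.047325515462624305, 'rvec': array([-2.44836852,  1.55166496,  0.22163671]), 'tvec': array([-0.59896361, -0.03280701,  0.39206939])}
(array([ 0.32526172, -0.5099631 ,  0.3843105 ]), array([-0.24406031, -0.12746456, -0.96134663]))
{'t': 0.15, 'q': array([-1.21642868e+00,  1.31024102e-01,  1.48903447e+00,  4.53803538e-05,
        1.52299984e+00, -8.54637152e-02]), 'dq': array([-0.00061868, -0.00240753, -0.00330297, -0.00252511,  0.00051768,
       -0.00014064]), 'joint_torque': array([ 9.92663117e-04, -5.60476542e+01, -4.92333984e+01,  7.69431191e-02,
        3.06515652e-02, -7.73822512e-05]), 'tool_pos': array([ 0.25530445, -0.54243317,  0.18700377]), 'orientation': array([-3.06450733e+00, -6.85008500e-01,  2.37963648e-04]), 'force': array([0.51638925, 0.99935736, 0.18367406]), 'wrist_torque': array([ 0.01554108,  0.013692  , -0.00678883]), 'gripper_force': 0.0, 'opening': 0.09292405892608986}
```

View pics/side0.png

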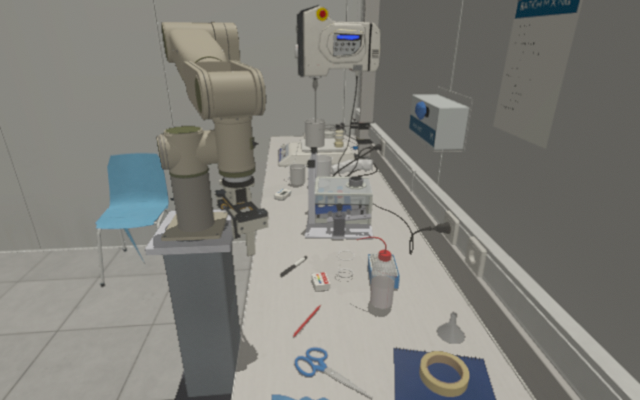

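View pics/top0.png

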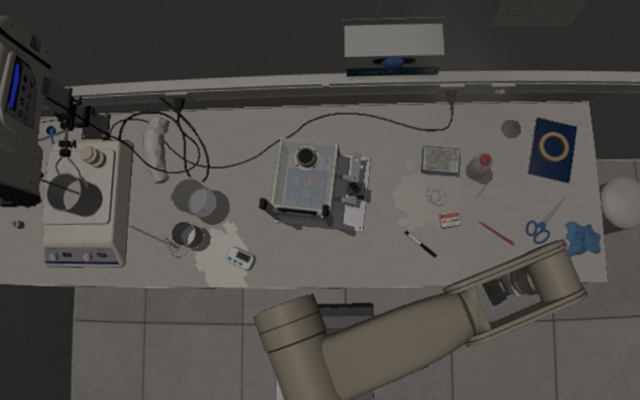

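Side: hatch at about (342,205), knob bracket near (339,225). Top: hatch box at (305,180), knob about (353,187), sash bar about (297,213). I'll enlarge both.

```bash
python3 - <<'E'
import cv2,numpy as np
a=cv2.imread('pics/side0.png')[140:250,280:400]; b=cv2.imread('pics/top0.png')[125:245,245:385]
a=cv2.resize(a,None,fx=5,fy=5,interpolation=cv2.INTER_CUBIC); b=cv2.resize(b,None,fx=5,fy=5,interpolation=cv2.INTER_CUBIC)
cv2.imwrite('pics/s1.png',a);cv2.imwrite('pics/t1.png',cv2.convertScaleAbs(b,alpha=1.5,beta=20))
E
```

```text
(no output)
```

View pics/s1.png

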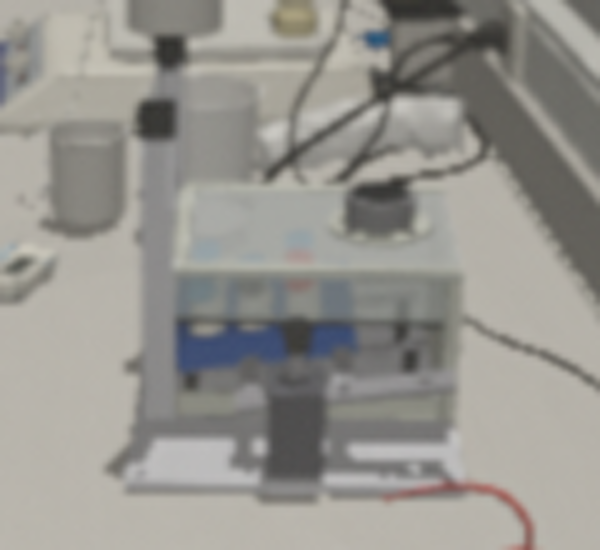

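View pics/t1.png

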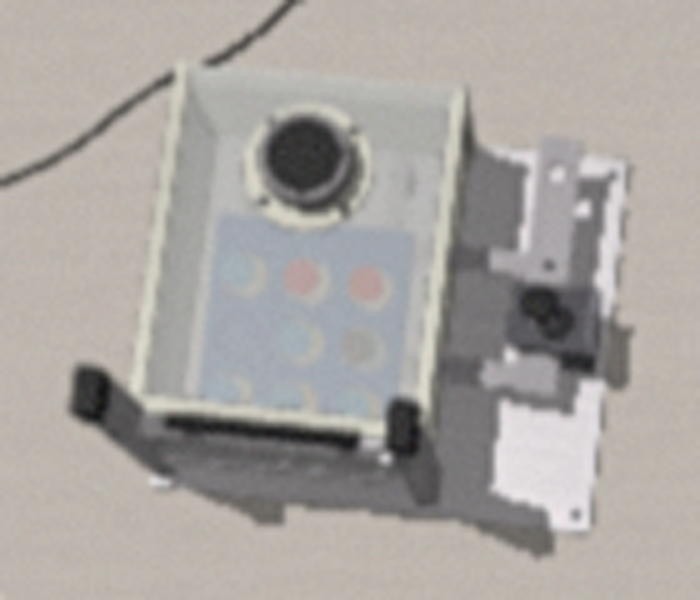

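Side crop: knob centre at about (297,335), so px (339.4,207); the handle is hidden behind the near guide. Top crop: knob (538,300) with its shadow at lower right, bar ends (165,424) and (358,440), guide caps (90,393) and (403,427), back roof corners (182,68) and (463,92). I'll fit the pose from these.

```bash
cat > fit.py <<'E'
from h import *
from scipy.optimize import least_squares
mt,ms=eyes.camera_model('top'),eyes.camera_model('side')
T=lambda u,v:(245+u/5-.4,125+v/5-.4); S=lambda u,v:(280+u/5-.4,140+v/5-.4)
obs=[(mt,T(182,68),(.13,.135,.143)),(mt,T(463,92),(.13,-.045,.143)),(mt,T(90,393),(-.11,.14,.277)),(mt,T(403,427),(-.11,-.05,.277)),
(mt,T(538,300),(0,-.11,.120)),(ms,S(297,335),(0,-.11,.112)),(ms,S(157,120),(-.11,-.05,.270)),(ms,S(463,272),(.13,-.045,.143))]
def W(p,X):
    c,s=np.cos(p[2]),np.sin(p[2]);X=np.asarray(X);return np.array([p[0]+c*X[0]-s*X[1],p[1]+s*X[0]+c*X[1],X[2]])
def H(x):return W(x,(-.11,.045,.17+x[3]))
def f(x):
    r=[proj(m,W(x,X))[0]-p for m,p,X in obs]
    for sgn,uv in((1,(165,424)),(-1,(358,440))): r.append(proj(mt,W(x,(-.11,.045+.06*sgn,.17+x[3])))[0]-T(*uv))
    return np.ravel(r)
if __name__=='__main__':
    s=least_squares(f,[.6,0,0,.01]);print(s.x,np.degrees(s.x[2]));print(s.fun.reshape(-1,2).round(1))
    print('knob',W(s.x,(0,-.11,.112)),'handle',H(s.x),'tri knob',tri([(mt,T(538,300)),(ms,S(297,335))]))
E
python3 fit.py
```

```text
[ 0.57448882  0.00444634 -0.1153371   0.03073501] -6.608328872948857
[[ 0.1 -0.4]
 [-0.7 -0.4]
 [-1.6  0.2]
 [ 1.3 -0. ]
 [ 0.5  1.1]
 [ 0.3  0.7]
 [-0.1 -1.4]
 [ 0.3 -0.4]
 [-0.1 -0.5]
 [ 0.6  0.3]]
knob [ 0.56182985 -0.10482282  0.112     ] handle [0.47039833 0.06180634 0.20073501] tri knob (array([ 0.56365052, -0.10294666,  0.11471727]), [np.float64(0.002785294210338764), np.float64(0.0027852942103383863)])
```

```bash
python3 - <<'E'
from h import *
s=monitor.read_state();R=cv2.Rodrigues(s['orientation'])[0];print(R.round(3))
y=R[:,1];print('yaw of tool y',np.degrees(np.arctan2(y[1],y[0])))
E
```

```text
[[ 0.905  0.426 -0.   ]
 [ 0.426 -0.905  0.001]
 [ 0.    -0.001 -1.   ]]
yaw of tool y -64.79963835072013
```

arm_command([
  [[0,0,4,0,0,0],[0,0,4,0,0,0],[0,0,4,0,0,0],[0,0,4,0,0,0],[1.2,3.4,0,0,0,7],[1.2,3.4,0,0,0,7],[1.2,3.4,0,0,0,7],[1.2,3.4,0,0,0,7],[1.2,3.4,0,0,0,7],[1.2,3.4,0,0,0,7],[1.2,3.4,0,0,0,7],[1.2,3.4,0,0,0,7]],
])

```text
t: 1.15
tool_pos: [0.3515, -0.2692, 0.3476]
orientation: [-2.379, -2.051, -0.0]
force: [0.8, 0.4, 0.2]
opening: 0.0926
gripper_force: 0.0
```

arm_command([
  [[1.5,3.5,0,0,0,2],[1.5,3.5,0,0,0,0],[1.5,3.5,0,0,0,0],[1.5,3.5,0,0,0,0],[0,0,0,0,0,0],[0,0,0,0,0,0]],
])

```text
t: 1.65
tool_pos: [0.4119, -0.1291, 0.3477]
orientation: [-2.344, -2.091, 0.0]
force: [-0.1, -0.6, -0.1]
opening: 0.093
gripper_force: 0.0
```

```bash
python3 - <<'E'
from h import *
import pickle
s=monitor.read_state();R=cv2.Rodrigues(s['orientation'])[0];print(s['tool_pos'],np.degrees(np.arctan2(R[1,1],R[0,1])),R[:,2],s['q'])
m=eyes.camera_model('wrist');im=eyes.read_camera('wrist');cv2.imwrite('pics/w1.png',im);pickle.dump(m,open('w1.pkl','wb'))
print(proj(m,[[.470,.062,.2],[.562,-.105,.112]]))
E
```

```text
[ 0.41192112 -0.12908969  0.34770942] -6.528401043803534 [-1.91716827e-04  2.80534148e-05 -9.99999981e-01] [-4.22527624e-01 -3.33799557e-01  1.63296182e+00 -5.50517907e-05
  1.84261675e+00 -3.08600306e-01]
[[349.00242905   8.39135019]
 [411.47087235 145.15261949]]
```

View pics/w1.png

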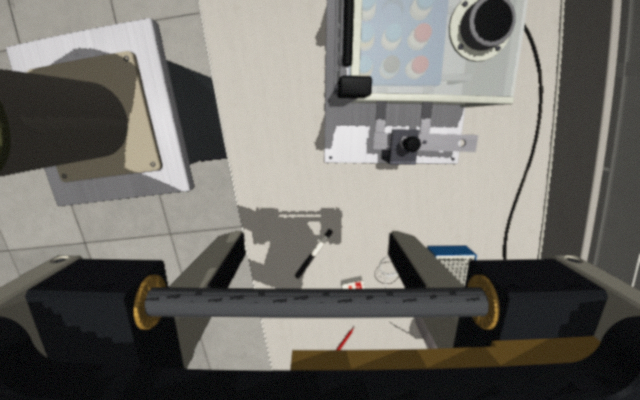

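Wrist view: knob at (411,143), against a predicted (411,145). The bar runs along column ~347 and its near end is about row 63. I'll move over the bar and measure its height.

arm_command([
  [[1.1,3.8,0,0,0,0],[1.1,3.8,0,0,0,0],[1.2,3.8,0,0,0,0],[1.2,3.8,0,0,0,0],[1.2,3.8,0,0,0,0],[0,0,0,0,0,0],[0,0,0,0,0,0]],
])

```text
t: 2.28
tool_pos: [0.4696, 0.0592, 0.3472]
orientation: [-2.347, -2.087, 0.002]
force: [-0.4, -0.4, 0.3]
opening: 0.0934
gripper_force: 0.0
```

```bash
python3 - <<'E'
from h import *
import pickle
s=monitor.read_state();print(s['tool_pos'],s['force'])
m=eyes.camera_model('wrist');im=eyes.read_camera('wrist');pickle.dump(m,open('w2.pkl','wb'))
cv2.imwrite('pics/w2.png',im)
a=cv2.resize(im[150:300,220:420],None,fx=4,fy=4,interpolation=cv2.INTER_CUBIC)[:600]
cv2.imwrite('pics/w2c.png',cv2.convertScaleAbs(a,alpha=1.3,beta=15))
for z in(.17,.18,.19,.2,.21):print(z,proj(m,[[.470,.062,z],[.477,.122,z],[.463,.002,z]]).round(0).tolist())
E
```

```text
[0.46963556 0.05919258 0.34723702] [-0.42455963 -0.37729814  0.27112764]
0.17 [[316.0, 177.0], [316.0, 131.0], [316.0, 219.0]]
0.18 [[316.0, 178.0], [316.0, 131.0], [316.0, 221.0]]
0.19 [[316.0, 180.0], [316.0, 132.0], [316.0, 224.0]]
0.2 [[316.0, 181.0], [316.0, 132.0], [316.0, 226.0]]
0.21 [[316.0, 183.0], [316.0, 132.0], [316.0, 229.0]]
```

View pics/w2c.png

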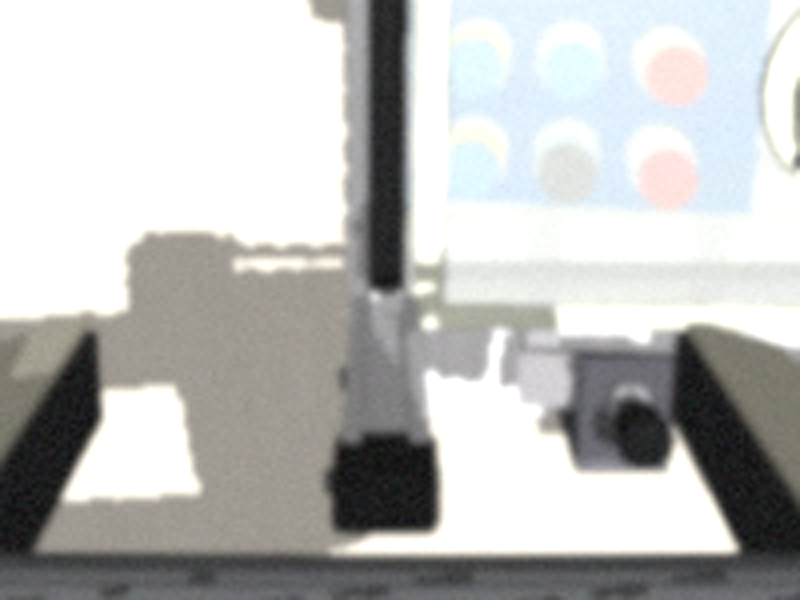

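The bar is centred between the fingers at column ~317, with its near end at crop (388,290), so px (317,222.5). I'll refit with the wrist views.

```bash
python3 - <<'E'
from h import *
import pickle
from scipy.ndimage import gaussian_filter1d
m1=pickle.load(open('w1.pkl','rb'));m2=pickle.load(open('w2.pkl','rb'))
a=cv2.imread('pics/w2.png',0)
col=a[60:240,315:319].mean(1);print('w2 col',[(60+i,int(v)) for i,v in enumerate(col) if i in range(40,85,3) or i>150 and i<172])
b=cv2.imread('pics/w1.png',0);c=b[40:80,346:349].mean(1);print('w1',[(40+i,int(v)) for i,v in enumerate(c)])
for p1 in(63,66,69): print(p1,tri([(m1,(347,p1)),(m2,(317,222.5))]))
print(tri([(m1,(411,143)),(m2,(220+640/4,150+430/4))]))
E
```

```text
w2 col [(100, 36), (103, 30), (106, 15), (109, 82), (112, 119), (115, 125), (118, 124), (121, 126), (124, 124), (127, 124), (130, 75), (133, 22), (136, 24), (139, 22), (142, 22), (211, 16), (212, 15), (213, 16), (214, 18), (215, 18), (216, 16), (217, 15), (218, 13), (219, 8), (220, 8), (221, 23), (222, 53), (223, 86), (224, 112), (225, 118), (226, 115), (227, 112), (228, 109), (229, 108), (230, 113), (231, 113)]
w1 [(40, 26), (41, 28), (42, 29), (43, 27), (44, 27), (45, 29), (46, 27), (47, 31), (48, 28), (49, 27), (50, 29), (51, 29), (52, 28), (53, 29), (54, 29), (55, 28), (56, 30), (57, 31), (58, 31), (59, 29), (60, 29), (61, 33), (62, 31), (63, 23), (64, 19), (65, 36), (66, 82), (67, 134), (68, 175), (69, 185), (70, 180), (71, 179), (72, 178), (73, 174), (74, 156), (75, 108), (76, 58), (77, 39), (78, 46), (79, 52)]
63 (array([0.46388422, 0.00661686, 0.19760507]), [np.float64(0.0008099775588277375), np.float64(0.0008099775588276416)])
66 (array([0.46396242, 0.00442004, 0.19198186]), [np.float64(0.0004816122933351942), np.float64(0.0004816122933350613)])
69 (array([0.46404333, 0.0021427 , 0.18615955]), [np.float64(0.00014089860006458575), np.float64(0.00014089860006470586)])
(array([ 0.56112041, -0.10157613,  0.11231359]), [np.float64(0.00013610358532703643), np.float64(0.00013610358532704862)])
```

Handle at about (0.471, 0.063, 0.191), so the sash is about 21 mm open. Descending to TCP z 0.173.

arm_command([
  [[0.1,0.3,-3.5,0,0,0],[0,0,-3.5,0,0,0],[0,0,-3.5,0,0,0],[0,0,-3,0,0,0],[0,0,-2.5,0,0,0],[0,0,-1.4,0,0,0],[0,0,0,0,0,0],[0,0,0,0,0,0]],
])

```text
t: 3.0
tool_pos: [0.47, 0.06, 0.1736]
orientation: [-2.352, -2.082, 0.002]
force: [0.2, 0.6, 0.3]
opening: 0.0931
gripper_force: 0.0
```

arm_command([
  [[0,0,0,0,0,0],[0,0,0,0,0,0],[0,0,0,0,0,0],[0,0,0,0,0,0],[0,0,0,0,0,0],[0,0,0,0,0,0],[0,0,0,0,0,0],[0,0,0,0,0,0],[0,0,0,0,0,0],[0,0,0,0,0,0]],
], gripper=-1, squeeze=30)

```text
t: 3.83
tool_pos: [0.4704, 0.0622, 0.1738]
orientation: [-2.349, -2.086, 0.0]
force: [0.5, 0.0, -0.6]
opening: 0.031
gripper_force: 0.0
```

arm_command([
  [[0,0,0,0,0,0],[0,0,0,0,0,0],[0,0,0,0,0,0],[0,0,0,0,0,0],[0,0,0,0,0,0],[0,0,0,0,0,0],[0,0,0,0,0,0]],
])

```text
t: 4.42
tool_pos: [0.4705, 0.0621, 0.1738]
orientation: [-2.349, -2.086, -0.0]
force: [-0.2, -0.5, 0.3]
opening: 0.0003
gripper_force: 0.0
```

The fingers shut on nothing. Time to look.

```bash
python3 - <<'E'
from h import *
import pickle
s=monitor.read_state();print(s['tool_pos'],s['force'],s['opening'])
w=eyes.read_camera('wrist');pickle.dump(eyes.camera_model('wrist'),open('w3.pkl','wb'));t=eyes.read_camera('top');sd=eyes.read_camera('side')
cv2.imwrite('pics/w3.png',w);cv2.imwrite('pics/t3.png',t);cv2.imwrite('pics/sd3.png',sd)
a=cv2.resize(sd[120:250,260:400],(430,400),interpolation=cv2.INTER_CUBIC)
b=cv2.resize(w[60:360,200:440],(370,400)[::1],interpolation=cv2.INTER_CUBIC)
cv2.imwrite('pics/c3.png',np.hstack([a,cv2.convertScaleAbs(b,alpha=1.3,beta=15)]))
E
```

```text
[0.47048399 0.0621132  0.17384459] [-0.16050476 -0.51293084  0.29667942] 0.00025141243507476393
```

View pics/c3.png

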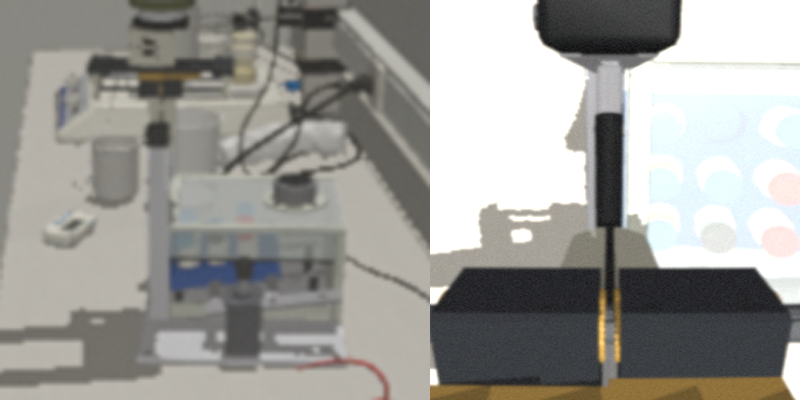

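Right half: bar column ~608, its far end at crop row 113, and hidden by the closed fingers from row ~226. I'll triangulate the far end from w2 and w3.

```bash
python3 - <<'E'
from h import *
import pickle
m1,m2,m3=[pickle.load(open(f'w{i}.pkl','rb')) for i in(1,2,3)]
w=cv2.imread('pics/w3.png',0)
print([(r,int(w[r,592//2+18:].mean()*0+w[r,314:317].mean())) for r in range(100,270,4)])
for r in (160,180,200,215): print(r,w[r,300:330].tolist())
print('tcp',proj(m3,[[.4705,.0621,.1738],[.4705,.0621,.193]]))
for r in(142,145,148):print(r,tri([(m2,(317,130.3)),(m3,(315,r))]))
for z in (.16,.17,.18,.19): print(z,proj(m3,[[.477,.122,z],[.463,.002,z]]))
for n,m in (('2',m2),('1',m1)):
    print(n)
w2=cv2.imread('pics/w2.png',0)
for r in(140,180,215):print(r,w2[r,300:335].tolist())
E
```

```text
[(100, 31), (104, 81), (108, 127), (112, 131), (116, 130), (120, 129), (124, 131), (128, 130), (132, 128), (136, 130), (140, 130), (144, 74), (148, 25), (152, 24), (156, 22), (160, 24), (164, 22), (168, 25), (172, 20), (176, 24), (180, 22), (184, 25), (188, 23), (192, 21), (196, 21), (200, 23), (204, 23), (208, 23), (212, 20), (216, 23), (220, 22), (224, 22), (228, 8), (232, 23), (236, 24), (240, 21), (244, 20), (248, 18), (252, 17), (256, 17), (260, 17), (264, 14), (268, 17)]
160 [110, 114, 122, 135, 127, 119, 92, 53, 26, 10, 15, 21, 15, 15, 24, 26, 22, 22, 20, 22, 18, 23, 16, 16, 41, 89, 139, 162, 163, 180]
180 [174, 138, 122, 128, 129, 122, 101, 68, 30, 14, 13, 22, 19, 18, 25, 20, 23, 24, 21, 19, 15, 16, 16, 16, 53, 102, 141, 154, 167, 191]
200 [142, 115, 118, 126, 124, 118, 96, 64, 30, 12, 15, 16, 16, 22, 19, 27, 23, 23, 21, 15, 18, 18, 18, 18, 57, 116, 152, 163, 169, 193]
215 [109, 109, 116, 121, 122, 114, 99, 60, 28, 15, 14, 18, 21, 22, 22, 27, 21, 22, 20, 19, 20, 14, 17, 29, 67, 121, 157, 166, 179, 198]
tcp [[315.80477906 226.29609697]
 [315.76532888 236.46720967]]
142 (array(
[... 420 characters left out ...]
0.17 [[314.9551085  144.74047784]
 [315.37750806 292.743316  ]]
0.18 [[314.89055938 145.98653481]
 [315.34179365 300.12754058]]
0.19 [[314.81905585 147.36701628]
 [315.30297991 308.15807942]]
2
1
140 [147, 122, 107, 108, 108, 106, 105, 116, 123, 125, 115, 90, 56, 26, 17, 18, 23, 23, 27, 22, 41, 84, 129, 151, 169, 196, 216, 222, 224, 223, 221, 210, 194, 186, 183]
180 [204, 205, 203, 203, 200, 182, 152, 127, 117, 116, 111, 92, 62, 30, 17, 18, 20, 20, 21, 22, 43, 88, 135, 171, 196, 210, 220, 220, 217, 218, 213, 190, 174, 174, 181]
215 [176, 176, 177, 176, 174, 149, 126, 116, 109, 96, 82, 70, 46, 21, 19, 18, 17, 21, 18, 25, 55, 98, 131, 152, 166, 179, 186, 188, 180, 164, 146, 149, 167, 174, 178]
```

Bar widths (17 px in w3, 9 px in w2) put it at z ≈ 0.170. The sash is shut, and the fingers closed just above the bar. I'll lift, half-open, and descend to TCP z 0.153.

arm_command([
  [[0,0,2,0,0,0],[0,0,0,0,0,0],[0,0,0,0,0,0],[0,0,0,0,0,0],[0,0,0,0,0,0],[0,0,0,0,0,0],[0,0,0,0,0,0],[0,0,0,0,0,0],[0,0,0,0,0,0]],
], gripper=0)

```text
t: 5.32
tool_pos: [0.4703, 0.0621, 0.1936]
orientation: [-2.349, -2.086, 0.0]
force: [-0.2, 0.6, -0.2]
opening: 0.0464
gripper_force: 0.0
```

arm_command([
  [[0,0,-1,0,0,0],[0,0,-1,0,0,0],[0,0,-0.7,0,0,0],[0,0,-0.7,0,0,0],[0,0,-0.7,0,0,0],[0,0,0,0,0,0],[0,0,0,0,0,0]],
])

```text
t: 5.9
tool_pos: [0.47, 0.0621, 0.1522]
orientation: [-2.349, -2.085, 0.001]
force: [-0.6, -0.2, 0.4]
opening: 0.0463
gripper_force: 0.0
```

arm_command([
  [[0,0,0,0,0,0],[0,0,0,0,0,0],[0,0,0,0,0,0],[0,0,0,0,0,0],[0,0,0,0,0,0],[0,0,0,0,0,0],[0,0,0,0,0,0],[0,0,0,0,0,0],[0,0,0,0,0,0],[0,0,0,0,0,0]],
], gripper=-1, squeeze=30)

```text
t: 6.73
tool_pos: [0.4702, 0.0622, 0.1529]
orientation: [-2.349, -2.086, 0.001]
force: [-5.2, 1.6, 3.0]
opening: 0.0109
gripper_force: 30.0
```

Gripped (11 mm opening, 30 N). Raising.

arm_command([
  [[0,0,0.5,0,0,0],[0,0,1,0,0,0],[0,0,1.2,0,0,0],[0,0,1.2,0,0,0],[0,0,1.2,0,0,0],[0,0,1.2,0,0,0],[0,0,1.2,0,0,0],[0,0,1.2,0,0,0],[0,0,1,0,0,0],[0,0,0.5,0,0,0],[0,0,0,0,0,0]],
])

```text
t: 7.65
tool_pos: [0.4714, 0.0619, 0.2568]
orientation: [2.348, 2.084, 0.003]
force: [0.7, 0.2, -0.0]
opening: 0.0014
gripper_force: 0.0
```

arm_command([
  [[0,0,0.3,0,0,0],[0,0,0.3,0,0,0],[0,0,0.2,0,0,0],[0,0,0,0,0,0]],
])

```text
t: 7.98
tool_pos: [0.4711, 0.0621, 0.2644]
orientation: [2.348, 2.085, 0.003]
force: [-0.2, 0.7, -0.2]
opening: 0.0006
gripper_force: 0.0
```

It slipped off. I'll measure where the bar is now by code, from width and end rows.

```bash
python3 - <<'E'
from h import *
import pickle
s=monitor.read_state();print(s['tool_pos'],s['q'])
m=eyes.camera_model('wrist');w=eyes.read_camera('wrist');cv2.imwrite('pics/w4.png',w);pickle.dump(m,open('w4.pkl','wb'))
t=eyes.read_camera('top');cv2.imwrite('pics/t4.png',t);cv2.imwrite('pics/sd4.png',eyes.read_camera('side'))
for name,mm in(('w2',pickle.load(open('w2.pkl','rb'))),('w3',pickle.load(open('w3.pkl','rb'))),('w4',m)):
    g=cv2.imread(f'pics/{name}.png',0).astype(float)
    xs=[proj(mm,[[.472,.08,.18]])[0][0]];c=int(round(xs[0]))
    print(name,'col',c,[int(v) for v in g[80:240:2,c-1:c+2].mean(1)])
    for r in(150,160,170,180,190,200):
        row=g[r,c-20:c+21];thr=65
        dark=row<thr; 
        l=20
        while l>0 and dark[l]:l-=1
        k=20
        while k<40 and dark[k]:k+=1
        a=l+(row[l]-thr)/(row[l]-row[l+1]); b=k-(row[k]-thr)/(row[k]-row[k-1])
        # predict z from ray / width : ray hits height z at bar; width ~ 12mm*fx/depth
        cc,v=ray(mm,(c,r)); R=cv2.Rodrigues(np.array(mm['rvec']))[0]
        wd=b-a; depth=.012*mm['fx']/wd if wd>0 else 0
        vz=(R@v)[2]; print(r,round(wd,2),(cc+v*depth/vz).round(3))
E
```

```text
[0.47113939 0.0621141  0.26436442] [ 2.31493869e-02 -2.33369214e-01  1.70152561e+00 -2.00682212e-05
  1.67096544e+00  1.41835400e-01]
w2 col 316 [200, 202, 201, 190, 96, 43, 50, 43, 44, 40, 36, 34, 29, 15, 43, 106, 119, 123, 124, 124, 124, 124, 124, 124, 120, 75, 26, 21, 26, 22, 21, 22, 19, 19, 21, 21, 19, 24, 22, 20, 21, 21, 18, 22, 22, 21, 19, 14, 19, 21, 19, 19, 16, 17, 18, 21, 16, 17, 19, 19, 17, 19, 20, 19, 17, 15, 14, 18, 15, 14, 8, 52, 113, 116, 111, 114, 114, 109, 106, 95]
150 8.93 [0.474 0.097 0.164]
160 8.47 [0.472 0.082 0.147]
170 8.53 [0.47  0.068 0.154]
180 8.59 [0.469 0.056 0.161]
190 8.52 [0.467 0.041 0.161]
200 8.85 [0.466 0.032 0.179]
w3 col 315 [33, 32, 31, 28, 23, 11, 11, 5, 6, 3, 31, 67, 81, 122, 127, 126, 131, 131, 130, 129, 129, 129, 131, 130, 130, 130, 128, 130, 130, 129, 130, 126, 74, 22, 25, 23, 24, 22, 22, 21, 24, 24, 22, 26, 25, 22, 20, 22, 24, 23, 22, 22, 25, 21, 23, 22, 21, 22, 21, 21, 23, 22, 23, 23, 23, 21, 20, 18, 23, 21, 22, 21, 22, 18, 8, 17, 23, 23, 24, 24]
150 17.76 [0.477 0.119 0.18 ]
160 17.81 [0.476 0.113 0.182]
170 17.45 [0.475 0.106 0.18 ]
180 17.17 [0.474 0.099 0.179]
190 17.21 [0.473 0.092 0.182]
200 17.17 [0.473 0.085 0.183]
w4 col 314 [34, 45, 49, 48, 45, 45, 42, 40, 37, 34, 33, 26, 17, 12, 27, 101, 125, 126, 126, 129, 208, 237, 237, 237, 237, 237, 236, 237, 236, 237, 236, 233, 149, 29, 23, 24, 24, 23, 24, 23, 22, 21, 19, 21, 22, 22, 22, 21, 22, 21, 23, 22, 25, 21, 19, 20, 22, 23, 21, 21, 22, 24, 18, 22, 21, 22, 20, 21, 23, 22, 21, 20, 21, 19, 10, 24, 39, 38, 39, 39]
150 17.22 [0.477 0.119 0.265]
160 17.28 [0.476 0.112 0.267]
170 17.17 [0.475 0.105 0.268]
180 17.03 [0.474 0.098 0.268]
190 17.0 [0.473 0.092 0.27 ]
200 16.53 [0.472 0.083 0.266]
```

The sash did rise: the bar sits just under the fingertips in w4, at about the same spot relative to the tool as in w3. So the true bar height was lower than I estimated and the grip was shallow. I'll regrip 3 cm deeper.

arm_command([
  [[0,0,1,0,0,0],[0,0,0,0,0,0],[0,0,0,0,0,0],[0,0,0,0,0,0],[0,0,0,0,0,0],[0,0,0,0,0,0],[0,0,0,0,0,0],[0,0,0,0,0,0],[0,0,0,0,0,0]],
], gripper=0)

```text
t: 8.88
tool_pos: [0.4704, 0.0621, 0.2727]
orientation: [-2.349, -2.086, 0.0]
force: [-0.2, 0.0, 0.0]
opening: 0.0462
gripper_force: 0.0
```

arm_command([
  [[0,0,-1,0,0,0],[0,0,-1,0,0,0],[0,0,-1,0,0,0],[0,0,-1,0,0,0],[0,0,0,0,0,0],[0,0,0,0,0,0]],
])

```text
t: 9.38
tool_pos: [0.4697, 0.0621, 0.2315]
orientation: [-2.348, -2.085, 0.003]
force: [-0.6, -0.1, 0.1]
opening: 0.0467
gripper_force: 0.0
```

arm_command([
  [[0,0,0,0,0,0],[0,0,0,0,0,0],[0,0,0,0,0,0],[0,0,0,0,0,0],[0,0,0,0,0,0],[0,0,0,0,0,0],[0,0,0,0,0,0],[0,0,0,0,0,0],[0,0,0,0,0,0],[0,0,0,0,0,0]],
], gripper=-1, squeeze=30)

```text
t: 10.22
tool_pos: [0.4702, 0.0622, 0.233]
orientation: [-2.349, -2.086, 0.001]
force: [-5.1, 0.1, 3.3]
opening: 0.0112
gripper_force: 30.0
```

arm_command([
  [[0,0,0.2,0,0,0],[0,0,0.2,0,0,0],[0,0,0.2,0,0,0],[0,0,0,0,0,0]],
])

```text
t: 10.55
tool_pos: [0.4696, 0.0621, 0.2336]
orientation: [-2.347, -2.083, 0.006]
force: [11.0, 1.1, -30.5]
opening: 0.011
gripper_force: 30.0
```

```bash
python3 - <<'E'
from h import *
import pickle
w=eyes.read_camera('wrist');sd=eyes.read_camera('side');t=eyes.read_camera('top')
cv2.imwrite('pics/w5.png',w);cv2.imwrite('pics/sd5.png',sd);cv2.imwrite('pics/t5.png',t)
f=lambda im,k:cv2.resize(im,None,fx=k,fy=k,interpolation=cv2.INTER_CUBIC)
a=f(sd[120:220,290:390],3);a0=f(cv2.imread('pics/side0.png')[120:220,290:390],3)
b=cv2.convertScaleAbs(f(w[60:260,220:420],2),alpha=1.3,beta=15)
b2=cv2.convertScaleAbs(f(cv2.imread('pics/w4.png')[160:260,280:350],2),alpha=2,beta=30)
out=np.zeros((600,800,3),np.uint8);out[:300,:300]=a;out[300:600,:300]=a0;out[:400,310:710]=b;out[400:600,310:450]=b2
m=eyes.camera_model('side')
print(proj(m,[[.459,-.033,.277],[.464,.002,.28],[.464,.002,.19],[.47,.062,.2336],[.477,.122,.28]]))
cv2.imwrite('pics/c5.png',out)
E
```

```text
[[310.74799541 160.46175468]
 [311.47874399 156.89030468]
 [311.59890591 178.77863011]
 [312.07820609 163.42318034]
 [312.77118921 148.15950905]]
```

View pics/c5.png

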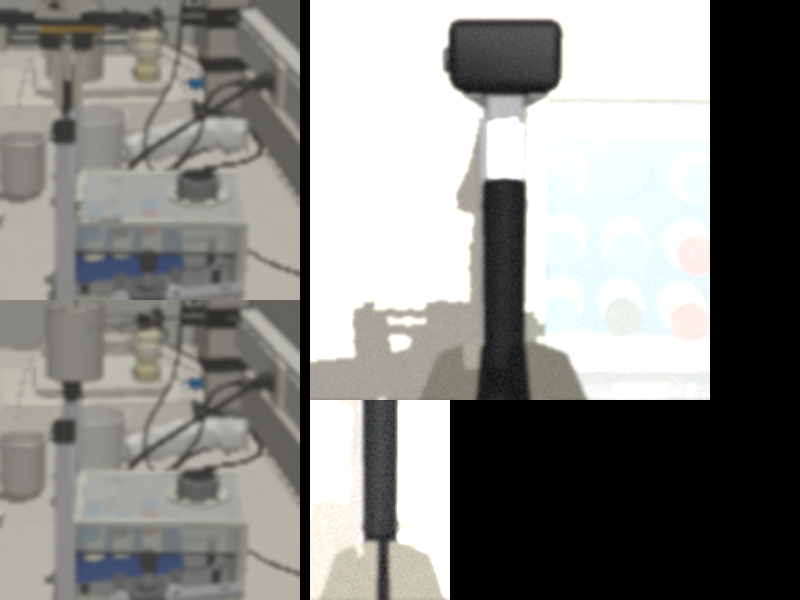

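The bar is between the fingers and takes 30 N without moving, which suggests it is at the stop. I'll let go, step aside toward the knob side, and check the bar height from two new wrist places.

arm_command([
  [[0,0,-0.5,0,0,0],[0,0,0,0,0,0],[0,0,0,0,0,0],[0,0,0,0,0,0],[0,0,0,0,0,0],[0,0,0,0,0,0],[0,0,0,0,0,0]],
], gripper=0)

```text
t: 11.28
tool_pos: [0.4708, 0.0621, 0.2345]
orientation: [2.349, 2.085, 0.001]
force: [-0.2, 0.0, -0.5]
opening: 0.0458
gripper_force: 0.0
```

arm_command([
  [[0,0,4,0,0,0],[0,0,4,0,0,0],[0,0,4,0,0,0],[0,0,4,0,0,0],[0,-3,0,0,0,0],[0,-3,0,0,0,0],[0,-3,0,0,0,0],[0,0,0,0,0,0],[0,0,0,0,0,0]],
])

```text
t: 12.03
tool_pos: [0.4705, -0.029, 0.3939]
orientation: [2.352, 2.082, 0.0]
force: [-0.9, 0.5, -0.5]
opening: 0.0465
gripper_force: 0.0
```

```bash
cat > snap.py <<'E'
from h import *
import pickle,sys
n=sys.argv[1]
s=monitor.read_state();print(s['tool_pos'],s['force'])
m=eyes.camera_model('wrist');w=eyes.read_camera('wrist');cv2.imwrite(f'pics/{n}.png',w);pickle.dump(m,open(f'{n}.pkl','wb'))
cv2.imwrite(f'pics/{n}t.png',eyes.read_camera('top'))
E
python3 snap.py w6
```

```text
[ 0.47045836 -0.02903066  0.39394731] [-0.85171521  0.46303963 -0.47530051]
```

arm_command([
  [[0,-3.5,0,0,0,0],[0,-3.5,0,0,0,0],[0,-3,0,0,0,0],[0,0,0,0,0,0],[0,0,0,0,0,0]],
])

```text
t: 12.55
tool_pos: [0.4705, -0.1279, 0.3935]
orientation: [-2.35, -2.084, 0.0]
force: [1.0, 0.1, -0.6]
opening: 0.0467
gripper_force: 0.0
```

```bash
python3 snap.py w7; python3 - <<'E'
import cv2,numpy as np
a=cv2.imread('pics/w6.png')[0:240,240:440];b=cv2.imread('pics/w7.png')[0:240,240:440]
c=cv2.imread('pics/w7t.png')[170:240,250:350]
f=lambda im,k:cv2.resize(im,None,fx=k,fy=k,interpolation=cv2.INTER_CUBIC)
o=np.zeros((600,800,3),np.uint8);o[:480,:400]=f(a,2);o[:480,400:]=f(b,2)
o[480:600,:]=0
o[480:600,0:171]=cv2.resize(c,(171,120))
cv2.imwrite('pics/c7.png',cv2.convertScaleAbs(o,alpha=1.3,beta=10))
E
```

```text
[ 0.4704962  -0.1278618   0.39351589] [ 1.00177859  0.11340874 -0.62198473]
```

View pics/c7.png

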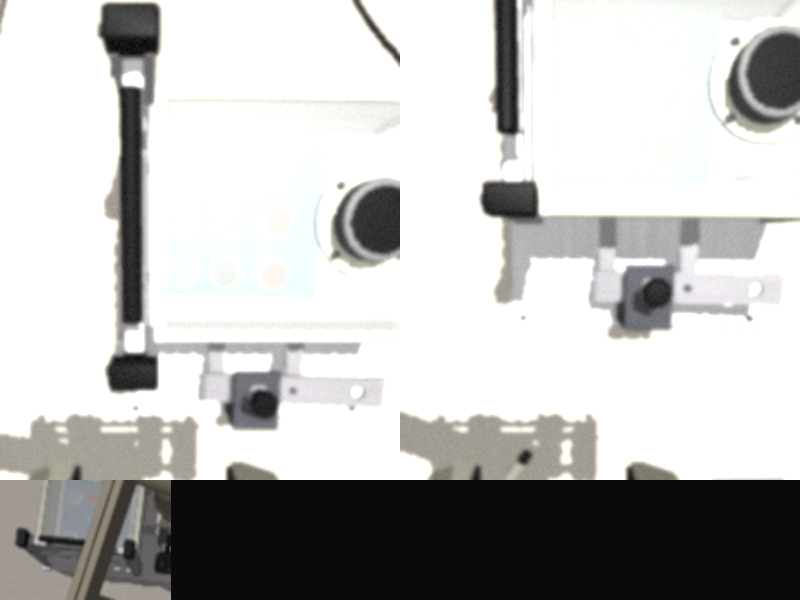

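Left (w6): bar ends at crop (131,86) and (131,322), knob (263,403), near cap (133,372). Right (w7): bar near end (108,132), knob (257,292), near cap (110,198).

```bash
python3 - <<'E'
from h import *
import pickle
m6,m7,m1,m2=[pickle.load(open(f'w{i}.pkl','rb')) for i in(6,7,1,2)]
P=lambda u,v:(240+u/2-.25,v/2-.25)
g6=cv2.imread('pics/w6.png',0);g7=cv2.imread('pics/w7.png',0)
print(g6[36:52,305].tolist(),g6[154:170,305].tolist(),g7[58:76,294].tolist())
print('end',tri([(m6,P(131,322)),(m7,P(108,132))]))
print('cap',tri([(m6,P(133,372)),(m7,P(110,198))]))
print('knob',tri([(m6,P(263,403)),(m7,P(257,292))]),tri([(m6,P(263,403)),(m7,P(257,292)),(m1,(411,143)),(m2,(379.7,257.2))]))
for z in(.17,.25,.26,.27,.28): 
    e=[[.477,.122,z],[.463,.0025,z]];p=proj(m6,e);print(z,p.round(1).tolist(),p[1,1]-p[0,1],proj(m7,e)[1].round(1))
for z in(.15,.16,.17,.18,.19):
    p=proj(m2,[[.477,.122,z],[.463,.0025,z]]);print(z,p[1,1]-p[0,1],'obs 92.0')
E
```

```text
[207, 236, 245, 246, 245, 235, 189, 102, 49, 31, 34, 34, 33, 33, 36, 31] [26, 24, 28, 26, 22, 22, 30, 52, 89, 119, 147, 191, 224, 234, 237, 235] [42, 43, 44, 41, 40, 33, 23, 17, 46, 86, 116, 133, 132, 132, 135, 134, 135, 134]
end (array([0.46305288, 0.00558057, 0.27918764]), [np.float64(0.0003928690945129656), np.float64(0.00039286909451299114)])
cap (array([ 0.45924936, -0.02571452,  0.26676135]), [np.float64(9.147248167740619e-06), np.float64(9.147248167635704e-06)])
knob (array([ 0.56164164, -0.10276459,  0.1116729 ]), [np.float64(0.0006760546742806097), np.float64(0.0006760546742805728)]) (array([ 0.56164032, -0.10251132,  0.11028505]), [np.float64(0.0007753374974079), np.float64(0.000997559707053715), np.float64(0.0007174440130028879), np.float64(0.0008385589277647085)])
0.17 [[307.6, 65.8], [308.5, 152.6]] 86.81225375348478 [299.8  82.7]
0.25 [[305.4, 52.3], [306.8, 159.9]] 107.53972484091915 [295.7  73.5]
0.26 [[305.1, 50.2], [306.5, 161.0]] 110.84715866799746 [295.1  72.1]
0.27 [[304.7, 47.9], [306.2, 162.3]] 114.36420714116622 [294.4  70.5]
0.28 [[304.3, 45.4], [305.9, 163.6]] 118.11141111903316 [293.7  68.8]
0.15 83.13554949007352 obs 92.0
0.16 85.08552084673389 obs 92.0
0.17 87.12842718603346 obs 92.0
0.18 89.27101485220521 obs 92.0
0.19 91.52069261432703 obs 92.0
```

w6's span of 118 px and the triangulated end (z 0.279) say the bar is at 0.280, so the sash is at its upper stop. It started at 0.191, so the fingers really end higher than the stated TCP. I'll measure the fingertip offset from w1.

```bash
python3 - <<'E'
from h import *
import pickle
m=pickle.load(open('w1.pkl','rb'));t=np.array([.4119,-.1291,.3477]);y=np.array([np.cos(-.114),np.sin(-.114),0]);x=np.array([-y[1],y[0],0])
for o in(0,.01,.02,.03,.04):
    print(o,[proj(m,[t+[0,0,o]+s*.0467*y+k*.0075*x])[0].round(0).tolist() for s in(-1,1) for k in(1,-1)])
c=-cv2.Rodrigues(m['rvec'])[0].T@m['tvec'];print(c-t)
a=cv2.imread('pics/w1.png')[215:290,180:460]
cv2.imwrite('pics/w1c.png',cv2.convertScaleAbs(cv2.resize(a,(800,214),interpolation=cv2.INTER_CUBIC),alpha=2,beta=20))
E
```

```text
0 [[253.0, 217.0], [255.0, 235.0], [378.0, 217.0], [377.0, 236.0]]
0.01 [[250.0, 221.0], [252.0, 241.0], [381.0, 222.0], [380.0, 241.0]]
0.02 [[247.0, 227.0], [248.0, 247.0], [384.0, 227.0], [383.0, 247.0]]
0.03 [[243.0, 232.0], [245.0, 253.0], [388.0, 232.0], [386.0, 253.0]]
0.04 [[239.0, 239.0], [241.0, 261.0], [392.0, 239.0], [390.0, 261.0]]
[0.00906051 0.07640906 0.19727866]
```

View pics/w1c.png

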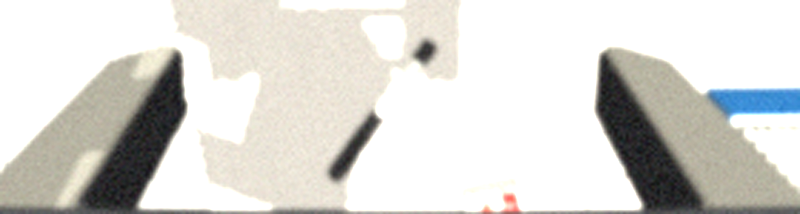

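The pad tips match a 30 mm offset, so the real fingertips are 30 mm above the reported TCP. The knob is at (0.5616, -0.1035, 0.1115), so I aim for reported TCP z ≈ 0.064, which puts the real tips at 0.094.

arm_command([
  [[3.1,0.8,0,0,0,0],[3,0.8,0,0,0,0],[3,0.8,0,0,0,0],[0,0,-3,0,0,0],[0,0,-3.5,0,0,0],[0,0,-3.5,0,0,0],[0,0,-3.5,0,0,0],[0,0,-3.5,0,0,0],[0,0,-3,0,0,0],[0,0,-2,0,0,0],[0,0,0,0,0,0],[0,0,0,0,0,0]],
])

```text
t: 13.65
tool_pos: [0.5608, -0.1021, 0.1732]
orientation: [-2.346, -2.087, 0.002]
force: [0.4, -0.2, 0.6]
opening: 0.0468
gripper_force: 0.0
```

```bash
python3 snap.py w8; python3 - <<'E'
from h import *
import pickle
m=pickle.load(open('w8.pkl','rb'));print(proj(m,[[.5616,-.1035,.124]]))
w=cv2.imread('pics/w8.png')[60:320,180:460];sd=eyes.read_camera('side')[100:250,250:400]
o=np.hstack([cv2.convertScaleAbs(cv2.resize(w,(430,400)),alpha=1.4,beta=15),cv2.resize(sd,(370,400)[::1])])
cv2.imwrite('pics/c8.png',o)
E
```

```text
[ 0.56080276 -0.10206721  0.17324715] [ 0.43013066 -0.17665576  0.57940496]
[[316.98654862 208.25068582]]
```

I've used all 10 pictures, so I'll check the knob's centring numerically.

```bash
python3 - <<'E'
from h import *
import pickle
m=pickle.load(open('w8.pkl','rb'));g=cv2.imread('pics/w8.png',0)
n,l,st,c=cv2.connectedComponentsWithStats((g<45).astype(np.uint8))
for s,cc in zip(st,c):
    if s[4]>80 and 240<cc[0]<400 and 130<cc[1]<280: print(s,cc)
for r in(195,205,215):print(r,g[r,285:350:2].tolist())
t=np.array([.5608,-.1021,.2033]);y=np.array([np.cos(-.114),np.sin(-.114),0])
print([proj(m,[t+s*.0234*y])[0].round(1).tolist() for s in(-1,0,1)])
E
```

```text
[     0      0    640    396 196431] [330.1011093 169.713421 ]
[298 192  37  35 733] [317.45702592 209.92496589]
[233 234 109  62 753] [273.79150066 274.56440903]
[343 234  62  68 696] [366.98563218 273.82471264]
195 [149, 148, 152, 150, 149, 135, 82, 74, 78, 79, 75, 57, 31, 20, 8, 17, 9, 10, 14, 43, 77, 73, 78, 76, 75, 78, 122, 162, 160, 161, 155, 118, 89]
205 [224, 221, 221, 221, 222, 182, 84, 76, 70, 49, 15, 17, 23, 19, 23, 20, 19, 21, 22, 22, 19, 15, 45, 76, 76, 91, 173, 214, 207, 209, 198, 200, 197]
215 [110, 125, 185, 202, 200, 166, 88, 73, 72, 78, 72, 49, 23, 14, 20, 15, 19, 15, 21, 19, 25, 53, 69, 70, 67, 79, 165, 195, 195, 196, 192, 190, 192]
[[279.7, 243.2], [315.6, 243.2], [351.5, 243.1]]
```

Knob blob at (317,210), predicted (317,208): centred. Descending 10.9 cm, then closing.

arm_command([
  [[0.1,-0.1,-2.5,0,0,0],[0,0,-2.5,0,0,0],[0,0,-2,0,0,0],[0,0,-1.5,0,0,0],[0,0,-1.3,0,0,0],[0,0,-1,0,0,0],[0,0,0,0,0,0],[0,0,0,0,0,0]],
])

```text
t: 14.47
tool_pos: [0.5629, -0.105, 0.0665]
orientation: [2.349, 2.085, 0.001]
force: [0.3, -0.8, 0.2]
opening: 0.0466
gripper_force: 0.0
```

arm_command([
  [[0,0,0,0,0,0],[0,0,0,0,0,0],[0,0,0,0,0,0],[0,0,0,0,0,0],[0,0,0,0,0,0],[0,0,0,0,0,0],[0,0,0,0,0,0],[0,0,0,0,0,0]],
], gripper=-1, squeeze=40)

```text
t: 15.13
tool_pos: [0.5608, -0.1048, 0.0665]
orientation: [-2.347, -2.084, 0.004]
force: [-11.6, 1.8, 9.1]
opening: 0.023
gripper_force: 40.0
```

Gripped (23 mm, 40 N). Lifting to the stop.

arm_command([
  [[0,0,0.2,0,0,0],[0,0,0.3,0,0,0],[0,0,0.3,0,0,0],[0,0,0.3,0,0,0],[0,0,0.2,0,0,0],[0,0,0,0,0,0],[0,0,0,0,0,0]],
])

```text
t: 15.72
tool_pos: [0.5606, -0.1047, 0.0775]
orientation: [-2.347, -2.084, 0.004]
force: [-5.2, -1.2, -11.6]
opening: 0.0233
gripper_force: 40.0
```

arm_command([
  [[0,0,0.1,0,0,0],[0,0,0.1,0,0,0],[0,0,0,0,0,0],[0,0,0,0,0,0]],
])

```text
t: 16.05
tool_pos: [0.5606, -0.1047, 0.0794]
orientation: [-2.347, -2.084, 0.004]
force: [-5.2, -1.3, -13.0]
opening: 0.0232
gripper_force: 40.0
```

arm_command([
  [[0,0,0.1,0,0,0],[0,0,0,0,0,0],[0,0,0,0,0,0],[0,0,0,0,0,0],[0,0,0,0,0,0],[0,0,0,0,0,0],[0,0,0,0,0,0],[0,0,0,0,0,0],[0,0,0,0,0,0],[0,0,0,0,0,0],[0,0,0,0,0,0],[0,0,0,0,0,0]],
])

```text
t: 17.05
tool_pos: [0.5606, -0.1046, 0.0797]
orientation: [-2.347, -2.083, 0.004]
force: [-4.4, -3.6, -25.7]
opening: 0.0232
gripper_force: 40.0
```

```bash
python3 - <<'E'
from h import *
def blue(n,im):
    h=cv2.cvtColor(im,cv2.COLOR_BGR2HSV);k=((h[...,0]>100)&(h[...,0]<130)&(h[...,1]>110)).astype(np.uint8)
    r=k[170:235,295:375]; ys,xs=np.nonzero(r); print(n,len(xs),(xs.min()+295,xs.max()+295,xs.mean()+295,ys.mean()+170) if len(xs) else None)
blue('before',cv2.imread('pics/side0.png'));blue('sash up',cv2.imread('pics/sd5.png'))
im=eyes.read_camera('side');blue('now',im)
print(monitor.read_state()['force'])
E
```

```text
before 98 (np.int64(316), np.int64(349), np.float64(329.55102040816325), np.float64(208.69387755102042))
sash up 103 (np.int64(316), np.int64(349), np.float64(329.20388349514565), np.float64(208.72815533980582))
now 151 (np.int64(295), np.int64(325), np.float64(306.27814569536423), np.float64(206.5298013245033))
[ -4.0278379   -3.31894618 -25.76184536]
```

The plunger is at its hard stop (13 mm, 26 N) and still gripped. The tray's rear edge moved 349→325 px, about 99 mm. I'll wait one more second, recheck, and hand in.

arm_command([
  [[0,0,0,0,0,0],[0,0,0,0,0,0],[0,0,0,0,0,0],[0,0,0,0,0,0],[0,0,0,0,0,0],[0,0,0,0,0,0],[0,0,0,0,0,0],[0,0,0,0,0,0],[0,0,0,0,0,0],[0,0,0,0,0,0]],
])

```text
t: 17.93
tool_pos: [0.5606, -0.1046, 0.0797]
orientation: [-2.347, -2.083, 0.004]
force: [-3.5, -2.2, -25.9]
opening: 0.0229
gripper_force: 40.0
```

```bash
python3 - <<'E'
from h import *
im=eyes.read_camera('side');h=cv2.cvtColor(im,cv2.COLOR_BGR2HSV);k=(h[...,0]>100)&(h[...,0]<130)&(h[...,1]>110)
ys,xs=np.nonzero(k[195:220,270:375]);print(xs.min()+270,xs.max()+270)
s=monitor.read_state();print(s['force'],s['opening'],s['gripper_force'],s['tool_pos'])
print(ticket.close_job())
E
```

```text
292 325
[ -3.44467012  -1.84735241 -25.38551789] 0.023342693741594124 39.99290406703949 [ 0.56058804 -0.10466122  0.07968427]
the job is handed in; nothing more can be done
None
```

I handed the job in at about 18 s with the sash let go at its upper stop, the plunger held fully up in a 40 N grip, and the tray rolled out about 99 mm by camera; no verdict came back, and I did not check the other bench items afterwards.

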